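# Swing the shared desk phone to the other seat and lock it

## Task

Turn the shared desk phone on its swivel stand from its middle position to the side where the tablet stands open, and lock it there: pull up the spring index plunger, swing the turntable round, and let the plunger go fully home in the next hole. Go gently, never forcing the turntable against the plunger's pin, leave the handset lying on its rest, and do not disturb the other things on the desk.

Things in the scene. Friction and masses are not known exactly. Their poses are not given: they have to be found in the camera images.
- stand: The fixed foot of the phone's swivel stand: a grey steel disc, 330 mm in diameter, screwed to the desk. Origin: on the vertical swivel axis at desk height; z up. On it lie steel plates with the holes for the plunger's pin, all on a circle of 130 mm radius about the axis: the middle hole (start) and one further hole on either side. Holes are 9.5 mm wide; the round-nosed pin is 8 mm.
- home_hole (a point): Mouth of the middle hole, in which the pin starts, at -y of the stand's frame, 24 mm above the desk. It is in the home plate, whose flat surface runs 31 degrees round to either side of it and ends in a step down of 1.5 mm to the shoe of that side.
- stop_far (a point): End stop post of the turntable at the +x end of the pin's circle. Between it and the home plate lies the far shoe, a flat steel arc 22.5 mm above the desk with that side's only hole. The shoe is clamped by hand: its hole stands anywhere from 40 to 56 degrees round from the middle hole, not reported here, to be found by letting the pin ride on the steel until it drops in.
- stop_near (a point): The same end stop at the -x end of the pin's circle, with the near shoe between it and the home plate; its hole too stands anywhere from 40 to 56 degrees round from the middle hole (not the same as on the far shoe), not reported.
- turntable: Grey 200 mm disc (top 46 mm above the desk) with the white desk phone on it, 180 by 165 mm, under 120 mm above the desk, facing -x of this frame. Turns about z at its origin (the stand's origin too); frames agree at the start. Turns 62 degrees each way, takes 0.2 to 0.45 N m, stays put. Counter-clockwise takes the plunger to the stand's +x and faces the phone to -y; clockwise: to -x, faces +y.
- knob (a point): Middle of the black plunger knob, an upright cylinder 25 mm in diameter, 26 mm high, 130 mm from the swivel axis, on the turntable's 30 mm wide lug (at the turntable's -y). Seated, its middle is 79 mm above the desk. Below it are a 19 mm thick barrel (top 60 mm above the desk) and the lug (top 46 mm). Nothing else stands within 45 mm of its centre at its height.
- plunger (a joint): How far the plunger is pulled up, in m: 0 fully home in a hole (as at the start), 0.012 fully pulled. Its spring presses down with 6.5 N at 0, 12.5 N at 0.012; fast pulls drag (5 N more at 50 mm/s). Above 0.007 the pin is clear of the home plate; riding on that plate it reads about 0.006, on a shoe about 0.005. In a hole it has 0.75 mm of side play and should not bear over 30 N.
- tablet: A tablet leaning open on its black keyboard cover, about 260 by 245 mm, 170 mm high, on the left (+y) or the right (-y) part of the desk; origin about the middle of its underside. It marks the seat to which the phone is to be turned. (A closed black laptop lies on the other side.) Not to be touched.
- handset: The phone's white handset, cordless, 164 mm long, 40 mm wide, 29 mm high, 0.13 kg, lying loose between low rims on its rest on the phone. Origin: middle of its underside.
- handset_rest (a point): The middle of the handset rest on the phone, under the lying handset; it turns with the turntable.
- can: A drink can, 53 mm in diameter, 104 mm high, bystander near the stand. Origin: middle of its underside.
- mobile: A mobile phone lying flat, 147 by 72 by 8 mm, bystander near the stand.
- stapler: A desk stapler, 125 by 34 by 50 mm, bystander near the stand.
- mug: A white mug, 80 mm in diameter, 92 mm high, bystander.
- pen_cup: A cup with pens, 76 mm in diameter, 155 mm high with its pens, bystander.
Mind the look-alikes: they are no part of the job. Several things have the shape of the handset; the one meant has the colours described above.

How it is judged:
On the way, in this order (a step that is already met when the one before it is completed fails the run):
1. the plunger is pulled clear of the middle hole, the turntable still in the middle (value of joint plunger above 0.0065 m and x of knob in the frame of stand between -0.02 and 0.02 m), for 0.1 s.
2. the turntable is swung at least 18 degrees towards the tablet's side, plunger out of its hole (value of joint plunger above 0.0035 m and ((world y of tablet below 0 m and x of knob in the frame of stand above 0.04 m) or (world y of tablet above 0 m and x of knob in the frame of stand below -0.04 m))), for 0.1 s.
At the end, for the whole second after the job is handed in: The plunger is fully home (within 1.5 mm) in the hole on the tablet's side, the phone thereby turned to the tablet (counter-clockwise if it stands on the right, clockwise if on the left), the turntable at rest, the handset on its rest (within 8 mm), everything let go (value of joint plunger below 0.0015 m and ((world y of tablet below 0 m and x of knob in the frame of stand above 0.078 m) or (world y of tablet above 0 m and x of knob in the frame of stand below -0.078 m)) and angular speed of turntable below 0.03 rad/s and distance between handset and handset_rest below 0.008 m); the robot touches nothing.
It fails at once if the turntable is forced against its pin: more than 30 N between the pin and the stand's steel (contact force between turntable and stand above 30 N).
It fails at once if the handset is knocked off its rest (more than 15 mm) (distance between handset and handset_rest above 0.015 m).
It fails at once if another thing on the desk is disturbed (moved more than 20 mm) (distance of any of can, mobile, stapler, mug, pen_cup from where it was at the start of the episode above 0.02 m).
It fails at once if the tablet is pushed (contact force between the arm and tablet above 5 N).
It also fails if it takes over 45 s, if anything falls off the work surface, if the arm or the gripper's body presses on something with over 40 N, if the wrist force passes 120 N, or if a joint passes its speed limit or range.

## Robot

A 6-joint arm with a two-finger parallel gripper is mounted at the origin on the work surface. World frame = base frame: x ahead of the robot, y to its left, z up, the work surface at z = 0. Lengths are in m, angles in rad, forces in N, time in s.
With the tool pointing down it reaches from about 0.275 to 0.875 m from the base axis. Payload 12.5 kg.
Tool frame: the origin (TCP) lies at the very end of the fingers, on their centre line; the grasp point (between the pads) lies 19 mm behind it (env.grip_point_offset is the z of the grasp point in the tool frame, in m); z points along the fingers, y is the line along which they close (so a half turn about z gives the same grasp; the last joint's range is limited). The gripper opens to 85 mm and grips with 20 to 120 N. Pads are 22 mm wide; open, the fingers measure 114 mm over their backs; the gripper's body (76 mm by 85 mm) begins 54 mm behind the grasp point. The pads swing forward as they close: fully open they stand 13 mm farther back than shut.
Start: joints at [-0.085, 0.351, 1.652, -0, 1.139, -0.085], TCP at [0.55, 0, 0.206] pointing down, gripper open.
Joint ranges: [-2.75, 2.75], [-0.79, 2.1], [0.01, 2.65], [-1.57, 4.71], [0.07, 3.14], [-2.87, 2.87]. Speed limits (rad/s): [2.22, 2.22, 2.79, 3.14, 3.14, 3.14].

## Interface

Orientations are given as a rotation vector (axis times angle).
In Python, from cell import status, grab_frame, env gives the robot as it stands. The module is installed in compiled form; this text tells all that it offers.
- The arm moves only by the tool arm_command, never from a script. Its argument "rows" is a list of rows, each a list of 7 numbers: the shift along the tool's x, y, z in mm, then the turn, a rotation vector about the tool's x, y, z in rad, then the closure, from 0 (fully open) to 1 (shut). In form: [[tx, ty, tz, ax, ay, az, fingers], ...]. A call has 1 to 12 rows; each row is the pose to reach, as a shift and turn from the pose commanded when the call began, along the tool's axes at that moment; what a row does not reach only later rows make up. A row lasts 1/12 s, in which the tool goes at most 41.7 mm and 7.16 degrees, less where a joint would pass 70% of its speed; a pose out of reach is approached as far as the arm can. A call with a gripper value outside its range is refused whole. The fingers move at their own pace and stop on an object; "force" is the grip in N (left out, the last holds). Time passes only in rows, so rows that repeat a pose let the fingers close. It gives the time, the measured TCP pose, the force, the opening and the grip force at its end, in the units of the state.
- status.state(): the state, without advancing time (a new reading comes with each control period).
- grab_frame(name): name is "scene" or "side" or "wrist"; returns a dict with "frame" (384x512x3 uint8, blue, green, red), "vfov" (degrees; the focal length in pixels is half the picture's height over the tangent of half this angle, whatever the lens; pixels are square), "cx", "cy" (the principal point, pixels), "position" and "rotation" of the camera in the world. Camera axes: x right, y up, looking along -z (the intrinsics and any distortion apply to the point x, -y, -z); pixel columns grow to the right and rows downward; lengths in m; the calibration is good to about 2 mm. The wrist camera is an equidistant fisheye: a pixel r from the principal point sees the ray r / f radians off the axis. A picture is of the moment at which its call begins. There is no depth.
- env.close_job(): hands the job in; it is judged then, once.
The state is a dict: "time_s": time; "joint_pos": joint angles; "joint_velocities": joint speeds; "joint_efforts": joint torques, N m; "position": TCP position; "tool_rot": TCP orientation; "ft_force": force on the tool from outside, world axes, zero at the start; "torque": the same for the moment, N m; "opening": finger opening in m; "grip_force": force on a finger pad.
Only numpy, scipy, OpenCV 4.12 (cv2) and the standard library are available. Lean on these libraries where they do the work, as an engineer would, in place of code of your own. Each camera call takes 0.05 s, during which the arm holds its last target. There are 200 camera calls.

## Working session

There is one attempt and no reset: what is moved stays moved. The work goes in short steps, Python scripts to look and compute and a tool call to move; the robot and the scene stay as the last step left them, time stands still between calls to the robot, and variables do not carry over. Pictures are saved under pics/ and viewed, at most 10 in all, crops included, and the job is handed in when it is done.

Besides the shell and the picture viewer there is one more tool, called after "Call:" as name([rows], argument=value, ...), one row to a line, values as JSON. arm_command: Moves the arm, as the interface text tells. Its arguments: {"type":"object","properties":{"rows":{"type":"array"},"force":{"type":"number"}},"required":["rows"]}

```bash
mkdir -p pics; cat > h.py <<'E'
import numpy as np, cv2
from cell import status, grab_frame, env
from scipy.spatial.transform import Rotation as R
def ray(f,u,v,fish=False):
    H=f["frame"].shape[0]; fl=H/2/np.tan(np.radians(f["vfov"])/2)
    a,b=(u-f["cx"])/fl,(v-f["cy"])/fl
    if fish:
        r=np.hypot(a,b); s=np.sin(r)/max(r,1e-9); d=np.array([a*s,-b*s,-np.cos(r)])
    else: d=np.array([a,-b,-1.])
    M=np.array(f["rotation"]); M=M if M.shape==(3,3) else R.from_rotvec(M).as_matrix()
    d=M@d
    return np.array(f["position"]),d/np.linalg.norm(d)
def atz(f,u,v,z,fish=False):
    p,d=ray(f,u,v,fish); return p+d*(z-p[2])/d[2]
def tri(rs):
    A=sum(np.eye(3)-np.outer(d,d) for p,d in rs); b=sum((np.eye(3)-np.outer(d,d))@p for p,d in rs)
    return np.linalg.solve(A,b)
E
python3 - <<'E'
from h import *
import pickle
fs={n:grab_frame(n) for n in("scene","side","wrist")}
pickle.dump(fs,open("f0.pkl","wb"))
for n,f in fs.items():
    print(n,{k:(v if k!="frame" else v.shape) for k,v in f.items()})
    
a=cv2.resize(np.vstack([fs["scene"]["frame"]]),(800,600)); cv2.imwrite("pics/scene0.png",a)
cv2.imwrite("pics/side0.png",cv2.resize(fs["side"]["frame"],(800,600)))
cv2.imwrite("pics/wrist0.png",cv2.resize(fs["wrist"]["frame"],(800,600)))
print(status.state())
E
```

```text
scene {'frame': (384, 512, 3), 'vfov': 53.74012163743151, 'cx': 248.5458514150855, 'cy': 190.88677460489833, 'position': array([1.46175998, 0.06438194, 1.20541205]), 'rotation': array([0.52152082, 0.56770433, 1.57572969])}
side {'frame': (384, 512, 3), 'vfov': 56.06874794502872, 'cx': 254.42131055961048, 'cy': 187.464604591114, 'position': array([0.36986353, 1.11027569, 0.7829594 ]), 'rotation': array([ 0.12923968, -1.47806216, -2.63810693])}
wrist {'frame': (384, 512, 3), 'vfov': 65.70646984690485, 'cx': 254.55731230296155, 'cy': 193.40433204933228, 'position': array([0.5497435 , 0.08266658, 0.37284187]), 'rotation': array([-0.32349799,  0.00156958,  0.00065502])}
{'time_s': 0.15, 'joint_pos': array([-8.45615636e-02,  3.51140883e-01,  1.65224151e+00,  2.65139533e-05,
        1.13909998e+00, -8.45950188e-02]), 'joint_velocities': array([ 0.00110262, -0.00161259, -0.00128731,  0.00028176, -0.00068596,
        0.0012013 ]), 'joint_efforts': array([ 7.13946501e-04, -5.06248283e+01, -2.91500723e+01, -2.80964593e-05,
        3.35960038e-03, -3.10250061e-05]), 'position': array([5.49738073e-01, 7.59403243e-05, 2.05180062e-01]), 'tool_rot': array([-2.22092474e+00, -2.22097438e+00,  8.72109070e-04]), 'ft_force': array([ 0.9059597 ,  0.41123562, -0.09157721]), 'torque': array([ 0.0179815 , -0.01000076, -0.01883691]), 'grip_force': 0.0, 'opening': 0.08560610659867246}
```

View pics/scene0.png

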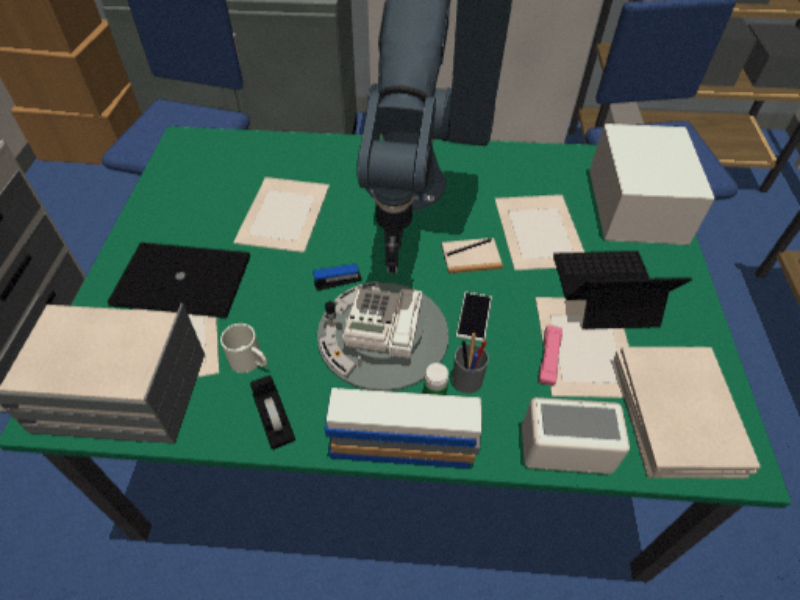

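View pics/side0.png

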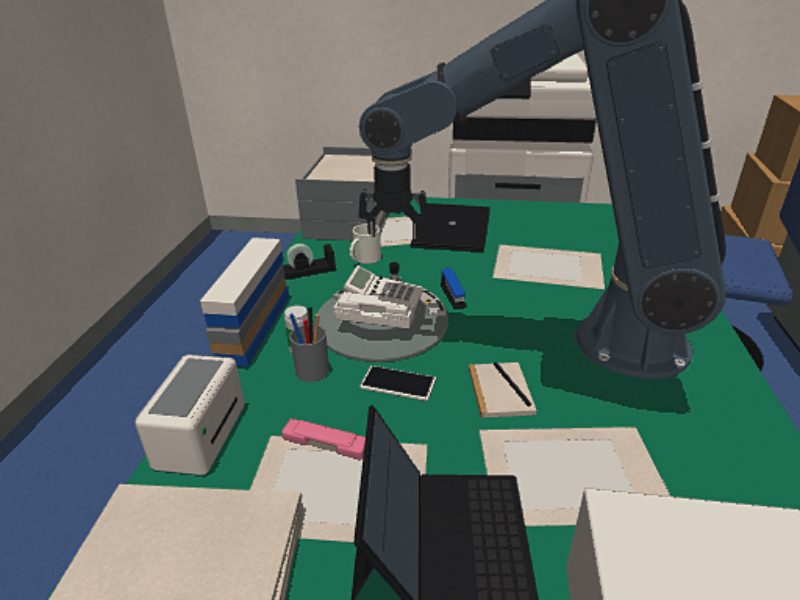

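View pics/wrist0.png

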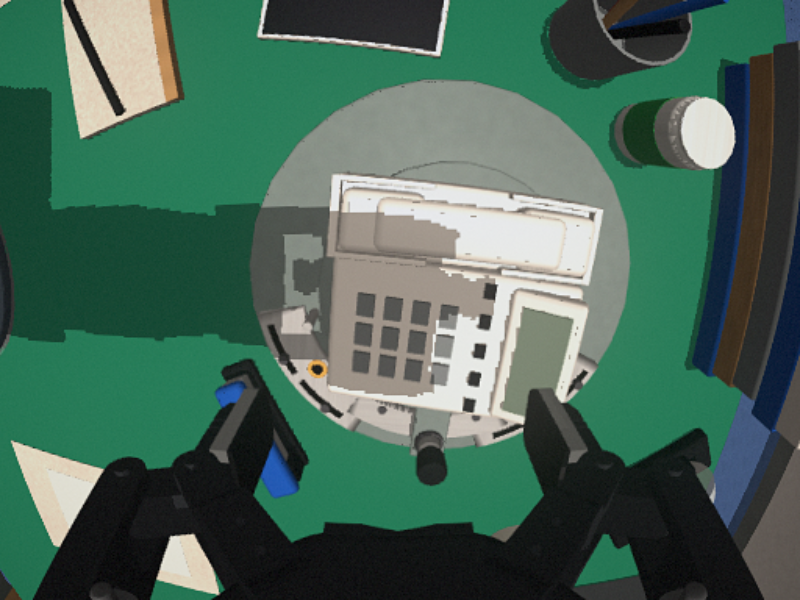

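The tablet stands on the +y side: scene (620,290), and close to the side camera. So the turn is clockwise, taking the knob to the stand's -x. The knob shows at wrist (430,465), side (394,268) and scene (330,310) in the 800-wide pictures. The white handset lies on the phone at wrist (450,230), and the pink handset at scene (551,355) is a look-alike. I'll enlarge the plate arc next.

```bash
python3 - <<'E'
from h import *
import pickle
fs=pickle.load(open("f0.pkl","rb"))
w=fs["wrist"]["frame"][190:315,155:385]; a=cv2.resize(w,(800,435),interpolation=cv2.INTER_CUBIC)
cv2.imwrite("pics/c1.png",a)
k=.64
W=fs["wrist"]
print("knob tri",tri([ray(fs["scene"],330*k,308*k),ray(fs["side"],394*k,266*k)]),tri([ray(fs["side"],394*k,264*k),ray(W,432*k,465*k,True)]))
# disc: fit ellipse-edge points on z~? (grey disc rim)
pts=[(252,262),(270,190),(310,130),(370,92),(440,80),(520,98),(580,145),(620,210),(629,270)]
P=np.array([atz(W,u*k,v*k,.015,True)[:2] for u,v in pts])
A=np.c_[2*P,np.ones(len(P))]; s=np.linalg.lstsq(A,(P**2).sum(1),rcond=None)[0]
print("center",s[:2],"r",np.sqrt(s[2]+s[:2]@s[:2]))
print("orange",atz(W,317*k,368*k,.0225,True))
E
```

```text
knob tri [ 0.5751359  -0.15155046  0.08128606] [ 0.57250755 -0.13820379  0.09735126]
center [ 0.58790208 -0.021309  ] r 0.160021820075667
orange [ 0.48057451 -0.09387798  0.0225    ]
```

View pics/c1.png

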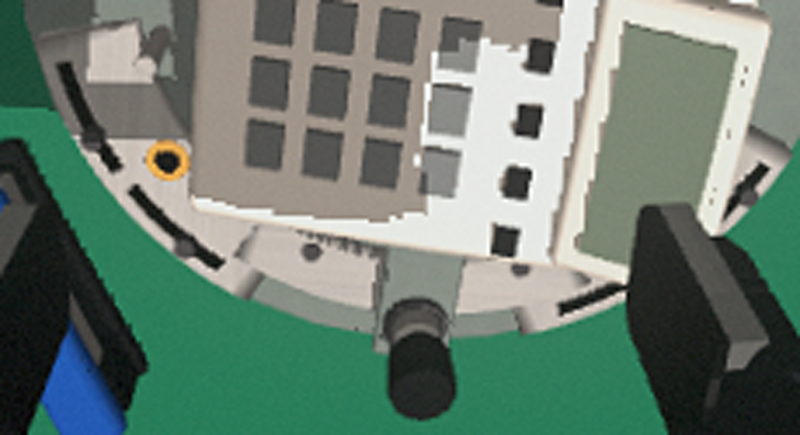

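Call:
arm_command([
  [-35, 6, 14, 0, 0, 0.03, 0.45],
  [-70, 12, 28, 0, 0, 0.06, 0.45],
  [-105, 18, 40, 0, 0, 0.09, 0.45],
  [-135, 23, 50, 0, 0, 0.11, 0.45],
  [-135, 23, 50, 0, 0, 0.11, 0.45],
  [-135, 23, 50, 0, 0, 0.11, 0.45],
])

```text
time_s: 0.65
position: [0.5725, -0.1361, 0.1546]
tool_rot: [-2.341, -2.092, 0.001]
ft_force: [0.8, 0.8, 0.2]
opening: 0.0468
grip_force: 0.0
```

```bash
python3 - <<'E'
from h import *
import pickle
W=grab_frame("wrist"); pickle.dump(W,open("f1.pkl","wb"))
s=status.state(); print(s["position"],s["opening"],W["position"],W["rotation"],s["tool_rot"])
cv2.imwrite("pics/w1.png",cv2.resize(W["frame"],(800,600)))
E
```

```text
[ 0.57273506 -0.13500371  0.15524332] 0.04692687111246829 [ 0.5818916  -0.05404819  0.32237883] [-0.32276     0.02055315 -0.11043888] [-2.34028375e+00 -2.09449541e+00  4.50939496e-04]
```

View pics/w1.png

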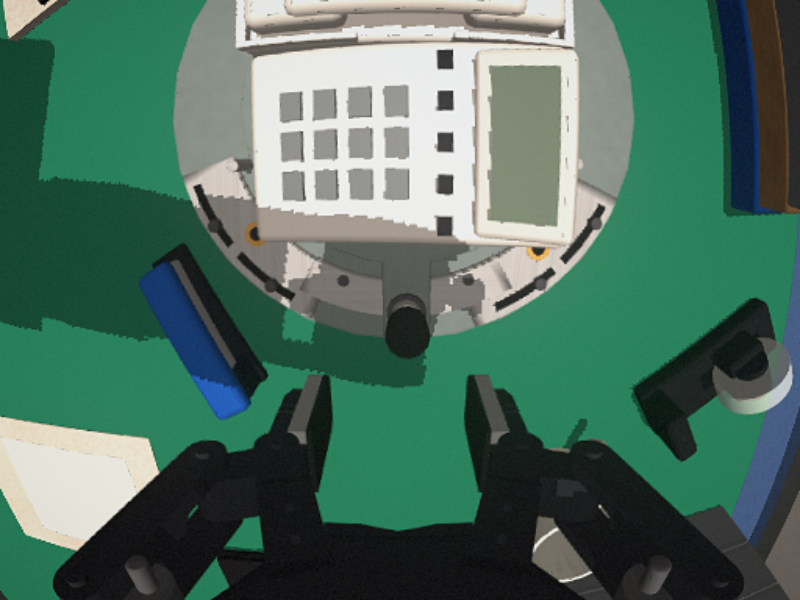

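The view has the knob's top face at about (407,337), and the fingers line up with the tangential direction. The near (-x) hole's orange ring is at (255,233). The stapler lies at (205,330).

```bash
cat > g.py <<'E'
from h import *
import pickle
fs=pickle.load(open("f0.pkl","rb")); W0=fs["wrist"]; W=pickle.load(open("f1.pkl","rb")); k=.64
kt=tri([ray(W,407*k,337*k,True),ray(W0,431*k,471*k,True)])
print("knob top tri",kt,"at z.092",atz(W,407*k,337*k,.092,True),atz(W0,431*k,471*k,.092,True))
pts=[(174,120),(180,160),(185,75),(634,110),(622,50),(625,170)]
P=[atz(W,u*k,v*k,.015,True)[:2] for u,v in pts]
pts=[(252,262),(270,190),(310,130),(370,92),(440,80),(520,98),(580,145),(620,210),(629,270)]
P+=[atz(W0,u*k,v*k,.015,True)[:2] for u,v in pts]; P=np.array(P)
A=np.c_[2*P,np.ones(len(P))]; s=np.linalg.lstsq(A,(P**2).sum(1),rcond=None)[0]
c=s[:2]; print("center",c,"r",np.sqrt(s[2]+s[:2]@s[:2]))
K=atz(W,407*k,337*k,.092,True)[:2]-c
ang=lambda d:np.degrees(np.arctan2(d[1],d[0]))
print("knob r",np.linalg.norm(K),ang(K))
for n,h in (("L0",atz(W0,317*k,368*k,.0225,True)),("L1",atz(W,255*k,233*k,.0225,True)),("R1",atz(W,538*k,248*k,.0225,True))):
    d=h[:2]-c; print(n,h,np.linalg.norm(d),ang(d),ang(d)-ang(K))
st=status.state(); T=R.from_rotvec(st["tool_rot"]); print("knob rel tool mm",T.inv().apply(np.r_[K+c,.079]-st["position"])*1e3)
E
python3 g.py
```

```text
knob top tri [ 0.57536969 -0.15378534  0.08487517] at z.092 [ 0.57544849 -0.1508348   0.092     ] [ 0.57485106 -0.14788633  0.092     ]
center [ 0.58919507 -0.02166215] r 0.16000844849413892
knob r 0.12990204504414163 -96.07456847598128
L0 [ 0.48057451 -0.09387798  0.0225    ] 0.13043600667094105 -146.38225596393482 -50.307687487953544
L1 [ 0.47979277 -0.09425253  0.0225    ] 0.1312944268701974 -146.43501697705702 -50.36044850107574
R1 [ 0.66870539 -0.12583355  0.0225    ] 0.1310479735716355 -52.64679648222223 43.42777199375905
knob rel tool mm [-15.46462494   4.51297662  76.23325155]
```

Call:
arm_command([
  [-15.5, 4.5, 20, 0, 0, 0, 0.45],
  [-15.5, 4.5, 45, 0, 0, 0, 0.45],
  [-15.5, 4.5, 70, 0, 0, 0, 0.45],
  [-15.5, 4.5, 83, 0, 0, 0, 0.45],
  [-15.5, 4.5, 90, 0, 0, 0, 0.45],
  [-15.5, 4.5, 90, 0, 0, 0, 0.45],
  [-15.5, 4.5, 90, 0, 0, 0, 0.45],
])

```text
time_s: 1.28
position: [0.5764, -0.1505, 0.0666]
tool_rot: [2.339, 2.096, 0.001]
ft_force: [0.2, -0.1, 0.0]
opening: 0.047
grip_force: 0.0
```

```bash
python3 - <<'E'
from h import *
import pickle
W=grab_frame("wrist"); pickle.dump(W,open("f2.pkl","wb"))
s=status.state(); print(s["position"],s["opening"],s["ft_force"])
cv2.imwrite("pics/w2.png",cv2.resize(W["frame"],(800,600)))
E
```

```text
[ 0.57657875 -0.15075068  0.06697339] 0.047135220860344766 [ 1.70636296 -0.88496713 -0.06676377]
```

View pics/w2.png

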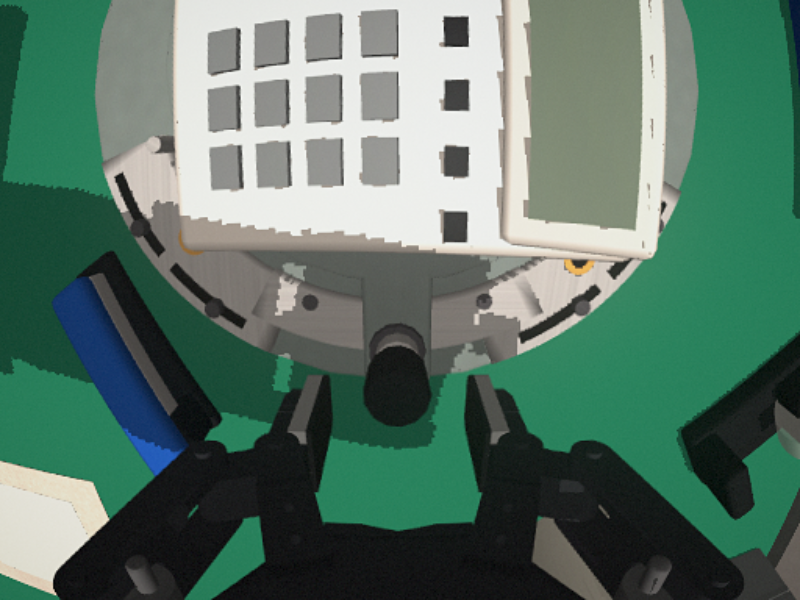

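```bash
python3 - <<'E'
from h import *
import pickle
W=pickle.load(open("f2.pkl","rb"));k=.64
s=status.state();T=R.from_rotvec(s["tool_rot"])
for uv in((397,393),(397,395)):
    p=atz(W,uv[0]*k,uv[1]*k,.092,True); print(p, T.inv().apply(p-s["position"])*1e3)
# where grasp point projects, by search
from scipy.optimize import least_squares
for z in(0.0,-.019):
    g=s["position"]+T.apply([0,0,z])
    r=least_squares(lambda q:(atz(W,q[0],q[1],g[2],True)-g)[:2]*1e3,[250,250]); print("tcp z",z,"pixel800",r.x/k)
E
```

```text
[ 0.57597471 -0.14916707  0.092     ] [  1.49768114  -0.72640742 -25.02865065]
[ 0.57588562 -0.14997694  0.092     ] [  0.68292216  -0.72648776 -25.02831022]
tcp z 0.0 pixel800 [399.00415402 365.33570786]
tcp z -0.019 pixel800 [399.04871546 388.38262883]
```

Call:
arm_command([
  [1, -0.7, 2, 0, 0, 0, 0.5],
  [1, -0.7, 2, 0, 0, 0, 0.6],
  [1, -0.7, 2, 0, 0, 0, 0.65],
  [1, -0.7, 2, 0, 0, 0, 0.72],
  [1, -0.7, 2, 0, 0, 0, 0.8],
  [1, -0.7, 2, 0, 0, 0, 0.8],
  [1, -0.7, 2, 0, 0, 0, 0.8],
], force=30)

```text
time_s: 1.92
position: [0.5755, -0.1499, 0.0643]
tool_rot: [2.34, 2.095, 0.001]
ft_force: [-1.6, 1.5, 5.3]
opening: 0.0219
grip_force: 29.1
```

Call:
arm_command([
  [0, 0, 0, 0, 0, 0, 0.8],
  [0, 0, 0, 0, 0, 0, 0.8],
  [0, 0, -1.5, 0, 0, 0, 0.8],
  [0, 0, -3, 0, 0, 0, 0.8],
  [0, 0, -4, 0, 0, 0, 0.8],
  [0, 0, -4, 0, 0, 0, 0.8],
], force=60)

```text
time_s: 2.42
position: [0.5751, -0.1498, 0.0677]
tool_rot: [-2.34, -2.096, 0.0]
ft_force: [0.8, -0.1, -0.3]
opening: 0.0172
grip_force: 0.0
```

```bash
python3 - <<'E'
from h import *
import pickle
W=grab_frame("wrist"); s=status.state(); print(s["position"],s["opening"],s["ft_force"],s["grip_force"])
cv2.imwrite("pics/w3.png",cv2.resize(W["frame"][180:345,165:345],(654,600),interpolation=cv2.INTER_CUBIC))
E
```

```text
[ 0.57505562 -0.14979227  0.06750203] 0.01712647355963537 [-0.85020179 -0.70296043  0.29847493] 0.0
```

View pics/w3.png

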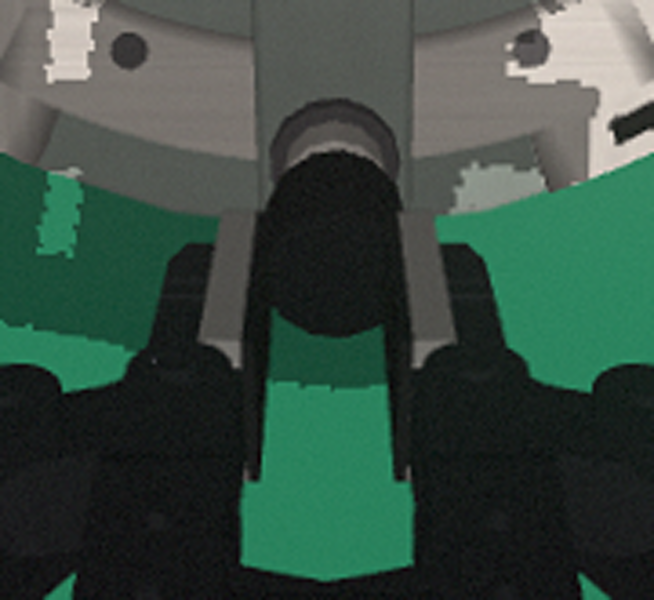

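The fingers slipped off the knob: the opening is 17 mm and the grip force is 0. In this crop the knob's top is centred at (333,265) and the pad edges are at x≈258 and 400. I can't tell the heights from it, so I'll check them in the scene and side views.

```bash
cat >> h.py <<'E'
from scipy.optimize import least_squares
def proj(f,P,fish=False):
    M=np.array(f["rotation"]); M=R.from_rotvec(M).as_matrix()
    c=M.T@(np.asarray(P)-f["position"]); fl=192/np.tan(np.radians(f["vfov"])/2)
    a,b=c[0]/-c[2],-c[1]/-c[2]
    if fish:
        t=np.hypot(a,b); s=np.arctan(t)/max(t,1e-9); a,b=a*s,b*s
    return np.array([f["cx"]+fl*a,f["cy"]+fl*b])
E
python3 - <<'E'
from h import *
s=status.state();p=s["position"];out=[]
for n in("scene","side"):
    f=grab_frame(n); q=proj(f,p); x0,y0=int(q[0])-30,int(q[1])-35
    c=cv2.resize(f["frame"][y0:y0+60,x0:x0+60],(390,390),interpolation=cv2.INTER_CUBIC)
    for P,col in((p,(0,0,255)),(p+[0,0,.019],(0,255,255)),([.5755,-.151,.092],(255,255,0))):
        u=(proj(f,P)-[x0,y0]+.5)*6.5; cv2.drawMarker(c,tuple(int(v) for v in u),col,cv2.MARKER_CROSS,10,1)
    out.append(c); print(n,x0,y0,q)
cv2.imwrite("pics/ss.png",np.hstack(out))
E
```

```text
scene 181 163 [211.54511441 198.44486387]
side 221 139 [251.51387207 174.10730572]
```

View pics/ss.png

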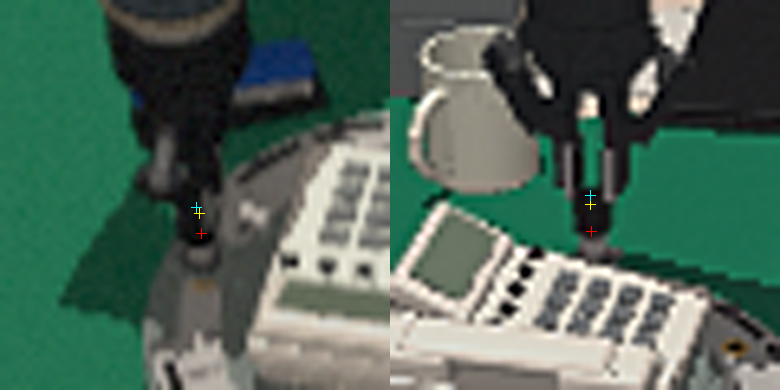

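The side view has the finger ends at about (610,200) beside the knob's top, with the knob spanning rows 195-232. So the pads only catch the knob's upper rim, and the tips stand well behind the nominal TCP. I'll open, go about 17 mm lower and close again, expecting an opening of about 25 mm.

Call:
arm_command([
  [0, 0, -5, 0, 0, 0, 0.45],
  [0, 0, -5, 0, 0, 0, 0.45],
  [0, 0, -5, 0, 0, 0, 0.45],
  [0, 0, 3, 0, 0, 0, 0.45],
  [0, 0, 11, 0, 0, 0, 0.45],
  [0, 0, 17, 0, 0, 0, 0.45],
  [0, 0, 17, 0, 0, 0, 0.5],
  [0, 0, 17, 0, 0, 0, 0.6],
  [0, 0, 17, 0, 0, 0, 0.66],
  [0, 0, 17, 0, 0, 0, 0.72],
  [0, 0, 17, 0, 0, 0, 0.8],
  [0, 0, 17, 0, 0, 0, 0.8],
], force=30)

```text
time_s: 3.57
position: [0.5754, -0.1499, 0.0509]
tool_rot: [2.34, 2.096, 0.001]
ft_force: [-0.3, 0.6, 0.7]
opening: 0.0234
grip_force: 29.4
```

Call:
arm_command([
  [0, 0, 0, 0, 0, 0, 0.9],
  [0, 0, 0, 0, 0, 0, 0.9],
  [0, 0, -1.2, 0, 0, 0, 0.9],
  [0, 0, -2.4, 0, 0, 0, 0.9],
  [0, 0, -3.6, 0, 0, 0, 0.9],
  [0, 0, -3.6, 0, 0, 0, 0.9],
], force=60)

```text
time_s: 4.07
position: [0.575, -0.1498, 0.0538]
tool_rot: [-2.34, -2.095, 0.0]
ft_force: [3.2, -1.8, -7.6]
opening: 0.0226
grip_force: 59.4
```

Call:
arm_command([
  [0, 0, -1.2, 0, 0, 0, 0.9],
  [0, 0, -2.4, 0, 0, 0, 0.9],
  [0, 0, -3.6, 0, 0, 0, 0.9],
  [0, 0, -4.8, 0, 0, 0, 0.9],
  [0, 0, -6, 0, 0, 0, 0.9],
  [0, 0, -6, 0, 0, 0, 0.9],
  [0, 0, -6, 0, 0, 0, 0.9],
])

```text
time_s: 4.65
position: [0.5747, -0.1497, 0.0601]
tool_rot: [-2.34, -2.095, 0.001]
ft_force: [1.0, -1.3, -11.6]
opening: 0.0227
grip_force: 59.3
```

Call:
arm_command([
  [0, -2.3, 0, 0, 0, 0.017, 0.9],
  [0.2, -6.8, 0, 0, 0, 0.052, 0.9],
  [0.7, -13.6, 0, 0, 0, 0.105, 0.9],
  [1.6, -20.3, 0, 0, 0, 0.157, 0.9],
  [2.8, -27.0, 0, 0, 0, 0.209, 0.9],
  [4.4, -33.7, 0, 0, 0, 0.262, 0.9],
  [6.4, -40.2, 0, 0, 0, 0.314, 0.9],
  [8.6, -46.6, 0, 0, 0, 0.367, 0.9],
  [11.2, -52.9, 0, 0, 0, 0.419, 0.9],
  [14.2, -59.0, 0, 0, 0, 0.471, 0.9],
  [16.3, -63.0, 0, 0, 0, 0.506, 0.9],
  [17.4, -65.0, 0, 0, 0, 0.524, 0.9],
])

```text
time_s: 5.65
position: [0.5127, -0.1251, 0.0606]
tool_rot: [2.805, 1.414, 0.002]
ft_force: [4.8, -0.4, -12.4]
opening: 0.0226
grip_force: 59.4
```

Call:
arm_command([
  [0.1, -4.5, 0, 0, 0, 0.035, 0.9],
  [0.5, -11.3, 0, 0, 0, 0.087, 0.9],
  [1.3, -18.1, 0, 0, 0, 0.14, 0.9],
  [2.5, -25.0, 0, 0, 0, 0.192, 0.9],
  [3.5, -29.8, 0, 0, 0, 0.23, 0.9],
  [3.9, -31.5, 0, 0, 0, 0.244, 0.9],
  [3.9, -31.5, 1, 0, 0, 0.244, 0.9],
  [3.9, -31.5, 2, 0, 0, 0.244, 0.9],
  [3.9, -31.5, 3, 0, 0, 0.244, 0.9],
  [3.9, -31.5, 4, 0, 0, 0.244, 0.9],
  [3.9, -31.5, 4, 0, 0, 0.244, 0.9],
])

```text
time_s: 6.57
position: [0.4902, -0.1034, 0.0565]
tool_rot: [2.955, 1.066, 0.003]
ft_force: [4.3, 2.6, -9.1]
opening: 0.0222
grip_force: 59.7
```

Call:
arm_command([
  [0, 0, 0, 0, 0, 0, 0.66],
  [0, 0, 0, 0, 0, 0, 0.66],
  [0, 0, 2, 0, 0, 0, 0.66],
  [0, 0, 4, 0, 0, 0, 0.66],
  [0, 0, 4, 0, 0, 0, 0.66],
], force=20)

```text
time_s: 6.98
position: [0.4893, -0.1036, 0.052]
tool_rot: [-2.955, -1.067, 0.0]
ft_force: [-0.1, 0.1, 0.5]
opening: 0.0291
grip_force: 0.0
```

Call:
arm_command([
  [0, -1, 0, 0, 0, 0.008, 0.66],
  [0, -2, 0, 0, 0, 0.015, 0.66],
  [0, -3, 0, 0, 0, 0.023, 0.66],
  [0.1, -4, 0, 0, 0, 0.031, 0.66],
  [0.1, -5, 0, 0, 0, 0.038, 0.66],
  [0.1, -6, 0, 0, 0, 0.046, 0.66],
  [0.2, -7, 0, 0, 0, 0.054, 0.66],
  [0.2, -8, 0, 0, 0, 0.062, 0.66],
])

```text
time_s: 7.65
position: [0.4848, -0.0975, 0.0523]
tool_rot: [2.986, 0.973, 0.001]
ft_force: [2.4, -2.6, -3.1]
opening: 0.0285
grip_force: 1.5
```

Call:
arm_command([
  [0, -0.8, 0, 0, 0, 0.006, 0.66],
  [0, -1.6, 0, 0, 0, 0.012, 0.66],
  [0, -2.4, 0, 0, 0, 0.018, 0.66],
  [0, -3.2, 0, 0, 0, 0.025, 0.66],
  [0, -3.2, 0, 0, 0, 0.025, 0.66],
])

```text
time_s: 8.07
position: [0.4821, -0.0944, 0.0521]
tool_rot: [-2.998, -0.936, 0.001]
ft_force: [0.2, -0.1, 0.4]
opening: 0.0287
grip_force: 0.0
```

Call:
arm_command([
  [0, -0.5, 0, 0, 0, 0.004, 0.66],
  [0, -1.0, 0, 0, 0, 0.008, 0.66],
  [0, -1.4, 0, 0, 0, 0.011, 0.66],
])

```text
time_s: 8.32
position: [0.4817, -0.0935, 0.0522]
tool_rot: [-3.004, -0.92, 0.0]
ft_force: [0.1, -0.2, 0.2]
opening: 0.0288
grip_force: 0.0
```

Call:
arm_command([
  [0, -0.4, 0, 0, 0, 0.003, 0.66],
  [0, -0.8, 0, 0, 0, 0.006, 0.66],
  [0, -1.2, 0, 0, 0, 0.009, 0.66],
])

```text
time_s: 8.57
position: [0.4813, -0.0927, 0.0522]
tool_rot: [3.008, 0.907, 0.0]
ft_force: [1.2, -1.3, -0.3]
opening: 0.029
grip_force: 0.9
```

Call:
arm_command([
  [0, -0.4, 0, 0, 0, 0.003, 0.66],
  [0, -0.8, 0, 0, 0, 0.006, 0.66],
  [0, -1.0, 0, 0, 0, 0.008, 0.66],
])

```text
time_s: 8.82
position: [0.4807, -0.0918, 0.0522]
tool_rot: [3.011, 0.895, 0.001]
ft_force: [1.9, -2.1, -1.3]
opening: 0.0291
grip_force: 1.6
```

Call:
arm_command([
  [0, -0.4, 0, 0, 0, 0.003, 0.66],
  [0, -0.8, 0, 0, 0, 0.006, 0.66],
  [0, -1.0, 0, 0, 0, 0.008, 0.66],
])

```text
time_s: 9.07
position: [0.4806, -0.0914, 0.0523]
tool_rot: [3.014, 0.882, 0.002]
ft_force: [3.5, -7.2, -4.0]
opening: 0.0293
grip_force: 3.7
```

Call:
arm_command([
  [0, -0.3, 0, 0, 0, 0.002, 0.66],
  [0, -0.3, 0, 0, 0, 0.002, 0.66],
])

```text
time_s: 9.23
position: [0.4806, -0.0913, 0.0523]
tool_rot: [3.014, 0.879, 0.002]
ft_force: [3.8, -7.3, -4.4]
opening: 0.029
grip_force: 4.0
```

```bash
python3 - <<'E'
from h import *
W=grab_frame("wrist"); S=grab_frame("side"); s=status.state();p=s["position"]; print(p,s["ft_force"],s["time_s"])
q=proj(S,p); x0,y0=int(q[0])-30,int(q[1])-35
cv2.imwrite("pics/d.png",np.hstack([cv2.resize(W["frame"][180:330,165:345],(480,400)),cv2.resize(S["frame"][y0:y0+60,x0:x0+48],(320,400),interpolation=cv2.INTER_CUBIC)]))
E
```

```text
[ 0.48054778 -0.09129085  0.05231988] [ 3.65247756 -7.05620686 -5.21347039] 9.3333
```

View pics/d.png

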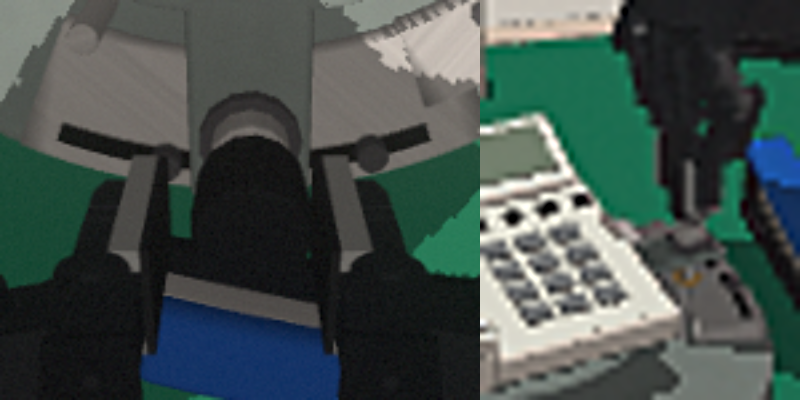

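The side view has an orange ring at (687,272), beyond the lug. I'll work out where that is.

```bash
python3 - <<'E'
from h import *
S=grab_frame("side"); p=status.state()["position"]; q=proj(S,[0.48054778,-0.09129085,0.05231988]); x0,y0=int(q[0])-30,int(q[1])-35
c=np.array([.5887,-.0205])
def a(P): d=P[:2]-c; return P,np.hypot(*d),-96.2-np.degrees(np.arctan2(d[1],d[0]))
print("ring",a(atz(S,x0+207/6.667,y0+272/6.667,.0225)))
print("tcp",a(p), "barrel top",a(atz(S,x0+210/6.667,y0+225/6.667,.060)),"lug",a(atz(S,x0+207/6.667,y0+240/6.667,.046)))
im=S["frame"].astype(int); hsv=cv2.cvtColor(S["frame"],cv2.COLOR_BGR2HSV)
m=(hsv[...,0]>8)&(hsv[...,0]<28)&(hsv[...,1]>110)&(hsv[...,2]>70)
ys,xs=np.nonzero(m[y0+35:y0+48,x0+22:x0+40]); print(len(xs),xs.mean()+x0+22,ys.mean()+y0+35, a(atz(S,xs.mean()+x0+22,ys.mean()+y0+35,.0225)))
E
```

```text
ring (array([ 0.47786772, -0.0971475 ,  0.0225    ]), np.float64(0.13475397541632989), np.float64(49.13370298848743))
tcp (array([ 0.48054914, -0.09129046,  0.05231741]), np.float64(0.12925903703159172), np.float64(50.5931292049617)) barrel top (array([ 0.47572753, -0.08915181,  0.06      ]), np.float64(0.1321962570355486), np.float64(52.51352924771753)) lug (array([ 0.4779116 , -0.09510994,  0.046     ]), np.float64(0.1335691310026866), np.float64(49.84188393309502))
4 273.5 192.5 (array([ 0.47951982, -0.0917092 ,  0.0225    ]), np.float64(0.1303497623800304), np.float64(50.68691537845531))
```

Call:
arm_command([
  [0, -0.3, 0, 0, 0, 0, 0.66],
  [0, -0.3, 0, 0, 0, 0, 0.66],
])

```text
time_s: 9.55
position: [0.4805, -0.0912, 0.0523]
tool_rot: [3.014, 0.88, 0.002]
ft_force: [4.1, -9.2, -5.1]
opening: 0.0289
grip_force: 4.7
```

Call:
arm_command([
  [0, 1, 0, 0, 0, 0, 0.66],
  [0, 2, 0, 0, 0, 0, 0.66],
  [0, 3, 0, 0, 0, 0, 0.66],
  [0, 4, 0, 0, 0, 0, 0.66],
  [0, 5, 0, 0, 0, 0, 0.66],
  [0, 6, 0, 0, 0, 0, 0.66],
  [0, 6.6, 0, 0, 0, 0, 0.66],
  [0, 6.6, 0, 0, 0, 0, 0.66],
])

```text
time_s: 10.22
position: [0.4831, -0.0959, 0.0522]
tool_rot: [-3.016, -0.88, 0.001]
ft_force: [-0.0, 1.1, 0.4]
opening: 0.0294
grip_force: 0.5
```

Call:
arm_command([
  [0, 0.5, 0, 0, 0, 0, 0.66],
  [0, 1.0, 0, 0, 0, 0, 0.66],
  [0, 1.0, 0, 0, 0, 0, 0.66],
])

```text
time_s: 10.47
position: [0.4836, -0.0967, 0.0521]
tool_rot: [-3.016, -0.88, 0.001]
ft_force: [-1.2, 0.6, 0.1]
opening: 0.0291
grip_force: 0.9
```

Call:
arm_command([
  [0, 0.5, 0, 0, 0, 0, 0.66],
  [0, 1.0, 0, 0, 0, 0, 0.66],
  [0, 1.0, 0, 0, 0, 0, 0.66],
])

```text
time_s: 10.72
position: [0.4838, -0.0972, 0.0521]
tool_rot: [-3.015, -0.879, 0.002]
ft_force: [-3.1, 4.9, 3.3]
opening: 0.0285
grip_force: 2.8
```

Call:
arm_command([
  [0, 0.5, 0, 0, 0, 0, 0.66],
  [0, 0.5, 0, 0, 0, 0, 0.66],
])

```text
time_s: 10.88
position: [0.4838, -0.0974, 0.0521]
tool_rot: [-3.014, -0.879, 0.002]
ft_force: [-3.8, 7.6, 4.0]
opening: 0.0291
grip_force: 3.8
```

Both sides now resist about 1.2 mm apart, so the pin is in the hole. I'll centre the cage, open slightly and lift clear.

Call:
arm_command([
  [0, -1.5, 0, 0, 0, 0, 0.66],
  [0, -3, 0, 0, 0, 0, 0.66],
  [0, -4, 0, 0, 0, 0, 0.6],
  [0, -4, 0, 0, 0, 0, 0.5],
  [0, -4, 0, 0, 0, 0, 0.5],
  [0, -4, -10, 0, 0, 0, 0.5],
  [0, -4, -30, 0, 0, 0, 0.5],
  [0, -4, -60, 0, 0, 0, 0.5],
  [0, -4, -90, 0, 0, 0, 0.5],
  [0, -4, -105, 0, 0, 0, 0.5],
  [0, -4, -105, 0, 0, 0, 0.5],
  [0, -4, -105, 0, 0, 0, 0.5],
])

```text
time_s: 11.88
position: [0.4828, -0.0948, 0.1582]
tool_rot: [3.015, 0.88, 0.003]
ft_force: [0.3, 0.0, -0.0]
opening: 0.0427
grip_force: 0.0
```

```bash
python3 - <<'E'
from h import *
W=grab_frame("wrist"); S=grab_frame("side"); s=status.state(); print(s["position"],s["ft_force"])
cv2.imwrite("pics/e.png",np.hstack([cv2.resize(W["frame"],(512,384)),cv2.resize(S["frame"][120:240,170:260],(288,384),interpolation=cv2.INTER_CUBIC)]))
for z in(.087,.092,.097): print(z,proj(W,[.4822,-.0943,z],True))
E
```

```text
[ 0.48191139 -0.09456935  0.15656073] [-0.38622055 -0.32061098 -0.04851587]
0.087 [254.44155824 195.83701699]
0.092 [254.4385273 197.788924 ]
0.097 [254.43538227 199.81650205]
```

View pics/e.png

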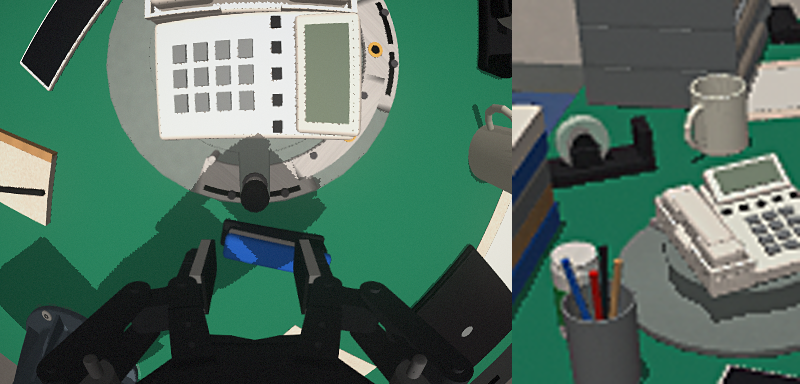

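The picture shows the knob's top at (254,194), about where or just below where a seated knob would appear. The lug covers the near hole's ring, and the handset lies in its rest, with the stapler, mug and pen cup in place. Handing in.

```bash
python3 -c "
from cell import env
print(env.close_job())"
```

```text
the job is handed in; nothing more can be done
None
```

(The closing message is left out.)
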